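# Third hand: hold the cooling fan on the rear panel while it is screwed on

## Robot

A 7-joint arm with a two-finger parallel gripper is mounted at the origin on the work surface. World frame = base frame: x ahead of the robot, y to its left, z up, the work surface at z = 0. Lengths are in m, angles in rad, forces in N, time in s.
With the tool pointing down it reaches from about 0.425 to 0.875 m from the base axis. Payload 8.4 kg.
Tool frame: the origin (TCP) lies on the centre line of the jaws, within the pads' length; the fingertips stand 14 mm ahead of it and the grasp point (between the pads) lies 5 mm behind it; z points along the fingers, y is the line along which they close (so a half turn about z gives the same grasp; the last joint's range is limited). The gripper opens to 87 mm and grips with 3 to 60 N. Pads are 19 mm wide; open, the fingers measure 117 mm over their backs; the gripper's body (75 mm by 190 mm) begins 51 mm behind the grasp point.
Start: joints at [-1.331, 0.333, 0.04, 1.465, -0.013, 1.343, -0.059], TCP at [0.216, 0.613, 0.237] pointing down, gripper open.
Joint ranges: [-2.58, 2.58], [-0.38, 2.09], [-1.3, 1.39], [0.25, 2.4], [-1.5, 4.64], [0.08, 2.09], [-2.65, 2.65]. Speed limits (rad/s): [2.22, 2.22, 2.79, 2.79, 3.14, 3.14, 3.14].

## Interface

Orientations are given as [roll, pitch, yaw] about the fixed x, y, z axes, in that order (R = Rz(yaw) Ry(pitch) Rx(roll)).
In Python, from rig import bot gives the robot as it stands. Calls block until the motion is done:
- bot.move_to(position, orientation): joint-space move of the TCP to a pose.
- bot.move_straight(position, rot=None, velocity=0.15): straight line of the TCP; rot=None keeps the orientation; velocity is the mean speed in m/s.
- bot.goto_joints(angles): joint-space move.
- bot.gripper_to(opening, force=None): finger opening in m; force is the grip in N (None keeps the last); returns when the fingers have stopped.
- bot.sleep(seconds).
- bot.inverse_kinematics(position, orientation): joint angles nearest the present ones, or None.
- bot.state(): the state.
- bot.snapshot(name): name is "scene" or "top" or "wrist"; returns (picture, depth): 400x640x3 uint8, red, green, blue; 400x640 float32, m along the optical axis (not along the pixel's ray), 0 where there is no reading.
- bot.camera_model(name): a dict with "K" (3x3 intrinsics, pixels), "R" (3x3) and "t" (3): a world point X has camera coordinates R X + t. Camera axes: x right, y down, z forward; pixel columns grow to the right and rows downward; lengths in m; the calibration is good to about 2 mm. A picture is of the moment at which its call begins: read the wrist's pose just before it. camera_model takes no time and is no camera call; for the wrist camera it gives the pose at the moment of the call.
A pose or a line that the arm cannot do raises bot.Unreachable and nothing moves.
- bot.finish_job(): hands the job in; it is judged then, once.
Trained networks look in the newest picture that a camera, given by its name, has taken for a name from the list of things; names that differ only in an ending like _2 or _b are one class to them, and where a whole thing is asked for, a point or a joint stands for the part that bears it (a point fixed in the world has none). Each returns a list of dicts, best first, with "score" (0 to 1); they miss things now and then, are a little off and sometimes report something else, mostly with a low value. They report only what shows in the picture. A call takes as long as a camera call.
- bot.find_in(label, camera): "box" ([left, top, width, height] in pixels, round what is visible of it).
The state is a dict: "t": time; "joint_positions": joint angles; "dq": joint speeds; "joint_efforts": joint torques, N m; "position": TCP position; "eef_rot": TCP orientation; "wrist_force": force on the tool from outside, world axes, zero at the start; "ft_torque": the same for the moment, N m; "width": finger opening in m; "gripper_force": force on a finger pad.
Only numpy, scipy, OpenCV 4.12 (cv2) and the standard library are available. Lean on these libraries where they do the work, as an engineer would, in place of code of your own. Each camera call takes 0.05 s, during which the arm holds its last target. There are 200 camera calls.

## Task

Be my third hand while I screw the cooling fan into this power supply. Pick up the loose black fan and hold it up inside the chassis with its yellow label side against the four orange rubber mounts on the rear panel, centred on them, upright and square to the panel, and keep a steady push of about 10 N on it, which squeezes the mounts to about half-way and never flat. Finish while you are still holding the fan pressed there - do not let go, I will drive the screws from outside - and leave everything else on the bench where it is.

Things in the scene. Friction and masses are not known exactly. Their poses are not given: they have to be found in the camera images.
- fan_center (a point): Centre of the loose fan: square, black, 50 mm wide (y) and tall (z), 25 mm thick (x), about 70 g, grey rotor, rigid flat sides. It stands on one edge on the bench left or right of the chassis, so this point starts 25 mm above the bench. x is the fan's axis and points out of the yellow-label side; z is up. Grasp it from above across its 50 mm width.
- fan_face (a point): Centre of the fan's yellow-label face, 12.5 mm from the fan's centre along the fan's x; same axes as the fan. The label is round, set slightly into the frame; four bright dots mark the screw holes at the corners, 40 mm apart.
- chassis: Open-topped aluminium power-supply chassis, 224 mm wide, 180 deep, open towards the robot, held by two red-handled clamps (under 45 mm high) on a fixed plywood board, 220 x 300 x 12 mm. Origin: centre of the board's underside; x points from the open front to the rear panel, y left, z up. Its floor lies 15 mm, its side walls and rear panel rise 92 mm above the bench.
- opening (a point): Centre of the round 42 mm fan opening in the rear panel's inner face, 85 mm from the chassis origin along its x, 50 mm above the bench; axes as the chassis. A fan centred here is 10 mm clear of the floor. The space before it is free down to the floor from y = -69 (transformer, 67 mm above the bench) to +65 mm (green board, its parts up to 56 mm above the bench).
- mount_face (a point): Centre of the free ends of the four orange rubber fan mounts (posts 9 mm across, in a 40 mm square round the opening). Not squeezed, it lies 12 mm in front of the opening, on the robot's side; it moves with the mounts as they are squeezed. Axes as the chassis. The fan's label face belongs here.
- mounts (a joint): How far the four mounts, which move together, are squeezed towards the rear panel, m: 0 free, 0.010 squeezed flat. Spring rate of all four together 2 N per mm, so 10 N squeezes them 0.005.
- heatsink: Bystander: bare aluminium finned heat sink, 50 x 50 x 32 mm, on the bench on the other side of the chassis from the fan. Origin at the centre of its underside.
- spool: Bystander: solder spool with green flanges, 58 mm across, 53 mm tall, standing. Origin at the centre of its underside.
- screwdriver: Bystander: screwdriver with a red handle, 190 mm long, lying behind the chassis. Origin under its middle.
- screw_dish: Bystander: round steel dish of screws, 80 mm across, 20 mm high, behind the chassis. Origin at the centre of its underside.
- controller: Bystander: blue microcontroller board, 53 x 101 mm, 15 mm high. Origin at the centre of its underside.
- multimeter: Bystander: yellow hand multimeter, 150 x 75 mm, 40 mm high. Origin at the centre of its underside.
- breadboard: Bystander: cream breadboard, 55 x 83 mm, 14 mm high. Origin at the centre of its underside.

How it is judged:
By the outcome, as a careful person would: the job done as asked, in the order asked, and still so for the second after the job is handed in, while the arm keeps its last pose, push and grip.
It also fails if it takes over 45 s, if anything falls off the work surface, if the arm or the gripper's body presses on something with over 40 N, if the wrist force passes 120 N, or if a joint passes its speed limit or range.

## Working session

There is one attempt and no reset: what is moved stays moved. The work goes in short steps, each a Python script; the robot and the scene stay as the last script left them, time stands still between calls to the robot, and variables do not carry over. Pictures are saved under pics/ and viewed, at most 10 in all, crops included, and the job is handed in when it is done.

```bash
mkdir -p pics; ls; python3 - <<'E'
from rig import bot
import cv2,numpy as np
s=bot.state();print({k:np.round(v,3).tolist() for k,v in s.items()})
for c in("scene","top"):
    p,d=bot.snapshot(c);cv2.imwrite(f"pics/{c}1.png",p[:,:,::-1]);np.save(f"{c}_d.npy",d);np.save(f"{c}_p.npy",p)
    for l in("fan_center","chassis","heatsink","mounts"):
        print(c,l,[(np.round(r["box"]).tolist(),round(r["score"],2)) for r in bot.find_in(l,c)[:3]])
E
```

```text
pics
{'t': 0.0, 'joint_positions': [-1.331, 0.334, 0.04, 1.466, -0.013, 1.343, -0.058], 'dq': [0.0, -0.001, 0.001, 0.001, -0.0, -0.0, -0.0], 'joint_efforts': [0.0, -65.633, 1.335, -40.382, -0.06, 0.044, 0.0], 'position': [0.216, 0.613, 0.236], 'eef_rot': [-3.14, 0.0, 2.803], 'wrist_force': [-0.061, -0.095, 0.363], 'ft_torque': [-0.027, -0.05, 0.046], 'gripper_force': 0.0, 'width': 0.087}
scene fan_center [([413.0, 234.0, 26.0, 25.0], 0.9)]
scene chassis [([280.0, 155.0, 106.0, 86.0], 0.69)]
scene heatsink [([297.0, 143.0, 13.0, 12.0], 0.55)]
scene mounts []
top fan_center [([204.0, 253.0, 25.0, 8.0], 0.68)]
top chassis [([273.0, 192.0, 113.0, 92.0], 0.95)]
top heatsink [([422.0, 258.0, 24.0, 27.0], 0.89), ([220.0, 164.0, 20.0, 23.0], 0.72), ([331.0, 200.0, -2.0, 6.0], 0.36)]
top mounts [([416.0, 176.0, 37.0, 25.0], 0.61), ([344.0, 203.0, -2.0, 7.0], 0.56)]
```

View pics/top1.png

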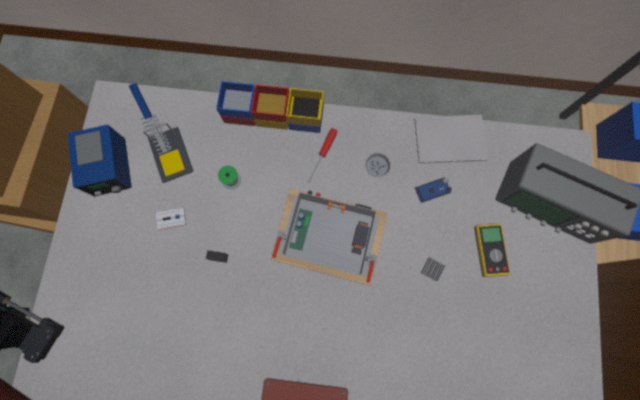

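View pics/scene1.png

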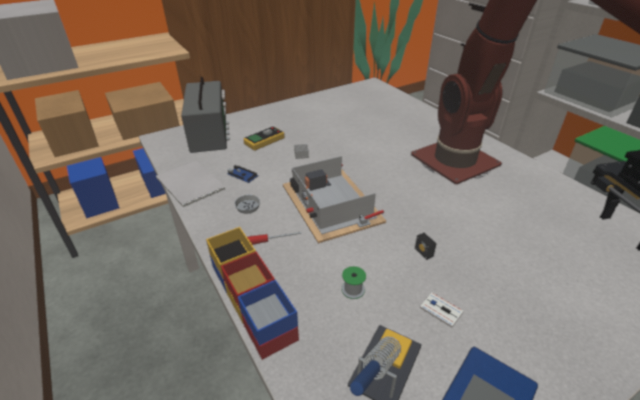

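The fan stands left of the chassis at top (217,256), with its label facing away from the robot. In the scene view the label is at (419,246). The chassis is at (330,235), turned a little, with the orange mounts near (337,206).

```bash
cat > h.py <<'E'
from rig import bot
import cv2,numpy as np
def ray(m,uv,z):
    "pixels -> world points on plane z"
    K,R,t=(np.array(m[k]) for k in("K","R","t"))
    uv=np.atleast_2d(uv).astype(float)
    d=np.c_[uv,np.ones(len(uv))]@np.linalg.inv(K).T@R
    c=-R.T@t
    return c+d*((z-c[2])/d[:,2])[:,None]
def cloud(m,d):
    "depth picture -> HxWx3 world points"
    K,R,t=(np.array(m[k]) for k in("K","R","t"))
    v,u=np.indices(d.shape)
    P=np.stack([(u-K[0,2])/K[0,0]*d,(v-K[1,2])/K[1,1]*d,d],-1)
    return (P-t)@R
def save(n,p,s=1): cv2.imwrite(f"pics/{n}.png",cv2.resize(p[:,:,::-1],None,fx=s,fy=s))
E
python3 - <<'E'
from h import *
m=bot.camera_model("top");p=np.load("top_p.npy");d=np.load("top_d.npy")
C=cloud(m,d)
def rect(name,mask):
    P=C[mask];r=cv2.minAreaRect(P[:,:2].astype(np.float32));print(name,mask.sum(),np.round(P.mean(0),3),np.round(r[0],3),np.round(r[1],3),round(r[2],1))
b=np.zeros(d.shape,bool);b[246:266,200:234]=1
rect("fan",b&(C[...,2]>.04)&(d>0))
print("fan ray",ray(m,[[217,257]],.05))
b[:]=0;b[180:295,262:396]=1
rect("board",b&(C[...,2]>.006)&(d>0)&(C[...,2]<.3))
print("board corners",ray(m,[[289,191],[386,210],[371,283],[273,265]],.012).round(3))
w=bot.camera_model("wrist");R=np.array(w["R"]);print("wristcam pos",-R.T@w["t"],"fwd",R[2],"K",w["K"])
E
```

```text
fan 168 [0.424 0.294 0.05 ] [0.424 0.295] [0.052 0.025] 88.7
fan ray [[0.419515   0.28703796 0.05      ]]
board 7640 [ 0.519 -0.019  0.024] [ 0.522 -0.011] [0.332 0.398] 3.4
board corners [[ 0.643  0.116  0.012]
 [ 0.617 -0.178  0.012]
 [ 0.4   -0.152  0.012]
 [ 0.418  0.133  0.012]]
wristcam pos [0.14747283 0.6378032  0.38445769] fwd [ 0.24915905 -0.08889759 -0.96437388] K [[351.92942772   0.         326.53439719]
 [  0.         351.92942772 193.63887605]
 [  0.           0.           1.        ]]
```

```bash
python3 - <<'E'
from h import *
bot.move_to([.415,.292,.20],[np.pi,0,np.pi])
bot.sleep(.3);m=bot.camera_model("wrist");p,d=bot.snapshot("wrist");save("w1",p)
C=cloud(m,d);print(bot.state()["position"],bot.state()["t"],[(r["box"],r["score"]) for r in bot.find_in("fan_center","wrist")[:2]])
M=(d>0)&(abs(C[...,2]-.05)<.006)&(np.hypot(C[...,0]-.424,C[...,1]-.295)<.06)
P=C[M];r=cv2.minAreaRect(P[:,:2].astype(np.float32));print(M.sum(),P[:,2].mean(),r)
np.savez("w1.npz",p=p,d=d,C=C)
E
```

```text
[0.41486881 0.29237706 0.19994889] 2.2667 [([301.9, 169.2, 57.9, 35.9], 0.95)]
1645 0.04958424504839302 ((0.4232144355773926, 0.2953575849533081), (0.04981830343604088, 0.025809964165091515), 88.69759368896484)
```

View pics/w1.png

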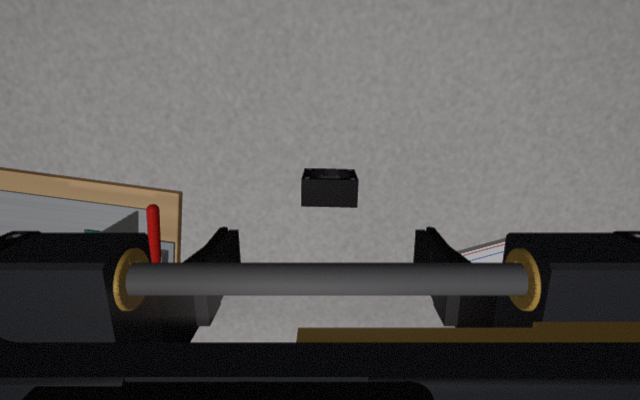

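The wrist view shows the fan at (330,188): open rotor side towards the robot, flat top at z = 0.0496, size 50 x 25.8 mm, yaw -1.3°. Next I take one close look at the mounts, then grasp.

```bash
python3 - <<'E'
from h import *
bot.move_to([.62,-.03,.20],[np.pi,0,np.pi-.08])
bot.sleep(.3);m=bot.camera_model("wrist");p,d=bot.snapshot("wrist");save("w2",p)
C=cloud(m,d);np.savez("w2.npz",p=p,d=d,C=C,**{k:np.array(m[k]) for k in("K","R","t")});print(bot.state()["position"],bot.state()["eef_rot"],bot.state()["t"])
hsv=cv2.cvtColor(p,cv2.COLOR_RGB2HSV)
M=((hsv[...,0]>4)&(hsv[...,0]<17)&(hsv[...,1]>180)&(hsv[...,2]>100)).astype(np.uint8)
n,l,st,ce=cv2.connectedComponentsWithStats(M)
for i in range(1,n):
    if st[i,4]>15:
        P=C[(l==i)&(d>0)];print(st[i],ce[i].round(1),P.mean(0).round(4),P.min(0).round(4),P.max(0).round(4))
E
```

```text
[ 0.61996008 -0.02942429  0.20004945] [3.14137219e+00 1.74459381e-05 3.06238757e+00] 4.0917
[295 151  13  22 215] [301.1 162.1] [ 0.597  -0.0478  0.0621] [ 0.5917 -0.0527  0.0309] [ 0.6035 -0.0437  0.0758]
[342 154  14  22 225] [348.7 165. ] [ 0.6024 -0.0091  0.0619] [ 0.597  -0.0136  0.031 ] [ 0.6092 -0.0044  0.0754]
```

View pics/w2.png

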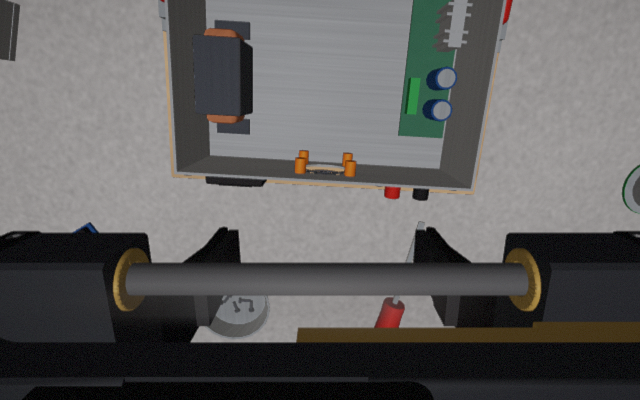

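The wrist view shows the four orange mounts at (301,155/165) and (349,158/168) in front of the opening. The rear panel's top edge runs from (175,176) to (472,190), and the space in front is free.

```bash
python3 - <<'E'
from h import *
f=np.load("w2.npz");p,d,C=f["p"],f["d"],f["C"]
hsv=cv2.cvtColor(p,cv2.COLOR_RGB2HSV)
M=((hsv[...,0]>4)&(hsv[...,0]<17)&(hsv[...,1]>150)&(hsv[...,2]>80)&(d>0))
M[:140]=0;M[200:]=0
for lo,hi in((.025,.05),(.06,.08)):
    cs=[]
    for a,b in((280,325),(325,370)):
        S=M.copy();S[:,:a]=0;S[:,b:]=0
        P=C[S&(C[...,2]>lo)&(C[...,2]<hi)];cs.append(P);print(lo,len(P),P.mean(0).round(4),np.percentile(P,[2,98],axis=0).round(4).tolist(),"ymid",(P[:,1].min()+P[:,1].max())/2)
    D=cs[1].mean(0)-cs[0].mean(0);print("sep",np.hypot(*D[:2]),"yaw",np.degrees(np.arctan2(-D[0],D[1])),(cs[0].mean(0)+cs[1].mean(0))/2)
# rear panel top edge: z .088-.096, x>.58
E=(d>0)&(abs(C[...,2]-.092)<.004);E[:165]=0;E[200:]=0;E[:,:190]=0;E[:,460:]=0
P=C[E];k=np.polyfit(P[:,1],P[:,0],1);r=P[:,0]-np.polyval(k,P[:,1]);print("edge",len(P),"yaw",np.degrees(np.arctan(-k[0])),np.percentile(r,[2,50,98]),"x at y=-.0285",np.polyval(k,-.0285),P[:,2].mean())
# side walls tops
for nm,a,b in(("R",160,215),("L",440,510)):
    W=(d>0)&(abs(C[...,2]-.092)<.003);W[150:]=0;W[:,:a]=0;W[:,b:]=0
    P=C[W];k=np.polyfit(P[:,0],P[:,1],1);print(nm,len(P),"yaw",np.degrees(np.arctan(k[0])),"y at x .59",np.polyval(k,.59))
# board
F=(d>0)&(abs(C[...,2]-.015)<.003);print(F.sum())
E
```

```text
0.025 63 [ 0.5959 -0.0473  0.0333] [[0.592, -0.0518, 0.0311], [0.6031, -0.0443, 0.0349]] ymid -0.04802144027130785
0.025 72 [ 0.6014 -0.0095  0.0331] [[0.5971, -0.0135, 0.0309], [0.6081, -0.0049, 0.0353]] ymid -0.009211649210188634
sep 0.03816556716937597 yaw -8.303880054138045 [ 0.5986924  -0.02839572  0.03319963]
0.06 170 [ 0.5977 -0.0479  0.073 ] [[0.5919, -0.0524, 0.0677], [0.6039, -0.0439, 0.0753]] ymid -0.04817359695764503
0.06 173 [ 0.603 -0.009  0.073] [[0.5972, -0.0133, 0.0686], [0.6093, -0.0045, 0.0751]] ymid -0.008998121319399366
sep 0.03928415084748093 yaw -7.6692801641604476 [ 0.60035045 -0.02843944  0.07301627]
edge 1000 yaw -7.9569444476266735 [-0.00097646 -0.00012585  0.00133893] x at y=-.0285 0.6074332443492708 0.09119314683985416
R 688 yaw -7.98852203689299 y at x .59 -0.1386817754931162
L 684 yaw -7.9726662095709715 y at x .59 0.08468893678464924
30149
```

```bash
python3 - <<'E'
from h import *
Y=np.pi-.023
bot.gripper_to(.087,40)
bot.move_to([.4232,.2953,.13],[np.pi,0,Y])
bot.move_straight([.4232,.2953,.022],velocity=.08)
bot.gripper_to(.03,40)
s=bot.state();print(s["t"],s["width"],s["gripper_force"],s["position"],s["wrist_force"])
bot.move_straight([.4232,.2953,.20],velocity=.15)
bot.sleep(.3);m=bot.camera_model("wrist");p,d=bot.snapshot("wrist");save("w3",p)
C=cloud(m,d);s=bot.state();print(s["t"],s["width"],s["gripper_force"],s["position"],s["eef_rot"],s["wrist_force"])
np.savez("w3.npz",p=p,d=d,C=C)
M=(d>0)&(abs(C[...,2]-.228)<.012)&(abs(C[...,1]-.295)<.024)&(abs(C[...,0]-.42)<.03);M[:,:]&=True
P=C[M];r=cv2.minAreaRect(P[:,:2].astype(np.float32));print(M.sum(),P.min(0),P.max(0),r,np.argwhere(M).min(0),np.argwhere(M).max(0))
E
```

```text
7.9667 0.04967605821903158 40.000117155723274 [0.42319437 0.29530086 0.02200052] [-0.97646947  0.08352785  0.56661959]
9.65 0.04995525292417984 39.9997408920899 [0.42313607 0.29520202 0.19974752] [-3.14117267e+00 -2.57460481e-04  3.11853826e+00] [-0.41992276  0.04961416 -0.97469156]
4139 [0.40971551 0.27100018 0.21602062] [0.43711448 0.31897892 0.23561914] ((0.42338523268699646, 0.2950545847415924), (0.04823897406458855, 0.026813743636012077), 89.13716125488281) [251 258] [322 387]
```

View pics/w3.png

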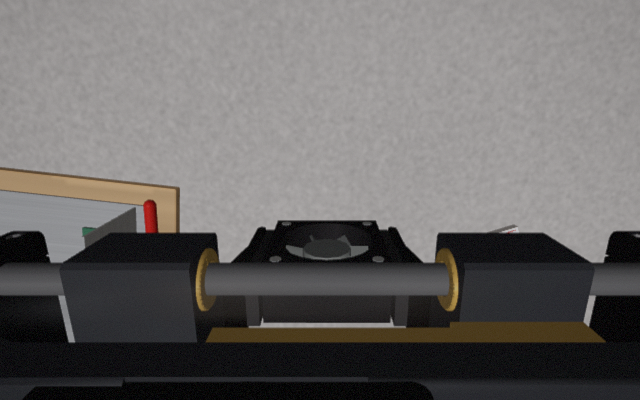

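The fan is held with the grip at 40 N and 50 mm opening. The rotor-side screw holes show at (287,224), (367,224), (276,259) and (378,259). I use them to check the camera bias and the pose in the hand.

```bash
python3 - <<'E'
from h import *
f=np.load("w3.npz");C,d=f["C"],f["d"]
q=np.array([np.median(C[v-1:v+2,u-1:u+2].reshape(-1,3),0) for u,v in((287,224),(367,224),(276,259),(378,259))])
print(q.round(4),"mean",q.mean(0).round(4),"TCP .4231 .2952 .1997")
B=q[1]-q[0]+q[3]-q[2];U=q[2:].mean(0)-q[:2].mean(0);print("yaw",np.degrees(np.arctan2(-B[0],B[1])),"roll",np.degrees(np.arctan2(B[2],B[1])),"pitch tilt",np.degrees(np.arctan2(U[0],U[2])))
# frame points on the back face: fit plane
M=np.zeros(d.shape,bool);M[222:262,270:385]=1
P=C[M&(d>0)&(abs(C[...,0]-.4106)<.003)&(C[...,2]>.17)]
k=np.linalg.lstsq(np.c_[P[:,1]-.295,P[:,2]-.2,np.ones(len(P))],P[:,0],rcond=None)[0];print(len(P),k)
E
```

```text
[[0.4102 0.2766 0.1842]
 [0.4113 0.316  0.1844]
 [0.4103 0.2765 0.2228]
 [0.4112 0.3161 0.2224]] mean [0.4108 0.2963 0.2035] TCP .4231 .2952 .1997
yaw -1.4249029663969757 roll -0.1625981756786792 pitch tilt -0.08663027949685241
2323 [ 0.02041712 -0.01792667  0.41123319]
```

```bash
python3 - <<'E'
from h import *
th=-.139;a=np.array([np.cos(th),np.sin(th),0]);mf=np.array([.5945,-.0281,.047]);Y=np.pi+th
st=mf-(.0125+.012)*a
bot.move_to(st*[1,1,0]+[0,0,.19],[np.pi,0,Y])
bot.move_straight(st,velocity=.08);bot.sleep(.4)
s=bot.state();f0=np.array(s["wrist_force"]);print(s["t"],s["position"],s["eef_rot"],f0,"err",s["position"]-st)
for k in range(30):
    x=.006+.001*k
    bot.move_straight(st+a*x,velocity=.02);bot.sleep(.12)
    s=bot.state();F=-(s["wrist_force"]-f0)@a;print(round(x,4),F.round(2),round((s["position"]-st)@a,4))
    if F>6.5: break
print(s["t"],s["wrist_force"]-f0,s["ft_torque"])
E
```

```text
13.3083 [ 0.57026015 -0.02469586  0.04704694] [3.14151748e+00 7.79995836e-05 3.00253162e+00] [-0.19963333  0.20054529 -1.03014818] err [2.38445916e-05 9.59537364e-06 4.69429755e-05]
0.006 0.22 0.006
0.007 -0.71 0.007
0.008 0.3 0.008
0.009 0.22 0.009
0.01 -0.52 0.01
0.011 -0.12 0.011
0.012 -0.26 0.012
0.013 1.48 0.0128
0.014 2.66 0.0137
0.015 4.57 0.0147
0.016 6.09 0.0154
0.017 7.59 0.0161
17.9083 [-7.53395268  0.94950798  4.54027774] [0.16763566 1.61543911 0.0190241 ]
```

```bash
python3 - <<'E'
from h import *
th=-.139;a=np.array([np.cos(th),np.sin(th),0]);mf=np.array([.5945,-.0281,.047])
st=mf-(.0125+.012)*a;f0=np.array([-.2,.2,-1.03])
for x in(.0175,.0180,.0184):
    bot.move_straight(st+a*x,velocity=.02);bot.sleep(.3)
    fs=[]
    for i in range(6):
        bot.sleep(.05);s=bot.state();fs.append(s["wrist_force"]-f0)
    F=np.mean(fs,0);e=s["position"]-st;n=np.array([-a[1],a[0],0]);print(x,"F",F.round(2),-F@a,"pos along",e@a,"lat",e@n,"z",e[2],"rot",np.array(s["eef_rot"])-[np.pi,0,np.pi+th],s["width"])
    if -F@a>9.3:break
m=bot.camera_model("wrist");p,d=bot.snapshot("wrist");save("w4",p);C=cloud(m,d);np.savez("w4.npz",p=p,d=d,C=C);print(s["t"])
E
```

```text
0.0175 F [-8.4   1.03  5.59] 8.4608800711663 pos along 0.016458361596723824 lat -1.367840523408974e-05 z -0.00017561591897578138 rot [-2.60346783e-04 -2.24420933e-03 -7.12539285e-05] 0.049579192831887504
0.018 F [-8.92  1.25  5.9 ] 9.010513236518868 pos along 0.016823786458323435 lat 5.773733799908733e-07 z -0.00018126957885997858 rot [-2.72837321e-04 -2.49758435e-03  1.65338987e-06] 0.04965460415808821
0.0184 F [-9.35  1.06  6.51] 9.404551012121328 pos along 0.017049337659577397 lat -5.8462450699003106e-05 z -0.00024135630146455977 rot [-0.00027307 -0.0028729  -0.00013426] 0.04938374407190392
20.4583
```

View pics/w4.png

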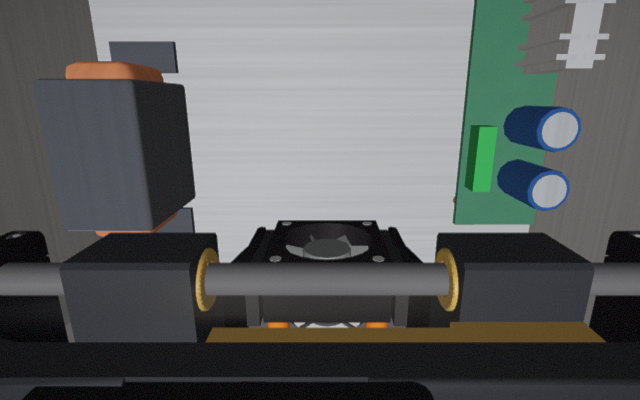

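The fan is pressed on the mounts, with the orange posts peeking out at (278,325) and (376,325), symmetric to the fan's screw holes at (276,259) and (378,259). I check the fit in 3D and relieve the vertical drag.

```bash
python3 - <<'E'
from h import *
th=-.139;a=np.array([np.cos(th),np.sin(th),0]);n=np.array([-a[1],a[0],0]);mf=np.array([.5945,-.0281,.047])
f=np.load("w4.npz");p,d,C=f["p"],f["d"],f["C"]
q=np.array([np.median(C[v-1:v+2,u-1:u+2].reshape(-1,3),0) for u,v in((287,224),(367,224),(276,259),(378,259))])-mf
L=lambda P:np.c_[P@a,P@n,P[:,2]]
Q=L(q);print(Q.round(4),Q.mean(0).round(4),"tilt",np.degrees(np.arctan2(Q[2:,0].mean()-Q[:2,0].mean(),.04)),"yaw",np.degrees((Q[1::2,0]-Q[::2,0]).mean()/.04))
hsv=cv2.cvtColor(p,cv2.COLOR_RGB2HSV);M=(hsv[...,0]>4)&(hsv[...,0]<19)&(hsv[...,1]>180)&(hsv[...,2]>90)&(d>0);M[:315]=0;M[335:]=0
for A,B in((255,300),(355,400)):
    S=M.copy();S[:,:A]=0;S[:,B:]=0;P=L(C[S]-mf);u=np.argwhere(S);print(len(P),P.mean(0).round(4),P.min(0).round(4),P.max(0).round(4),u.min(0),u.max(0))
st=mf-(.0125+.012)*a;f0=np.array([-.2,.2,-1.03])
for x,dz in((.0186,.0006),(.0188,.001)):
    bot.move_straight(st+a*x+[0,0,dz],velocity=.02);bot.sleep(.3)
    fs=[]
    for i in range(8):
        bot.sleep(.05);s=bot.state();fs.append(s["wrist_force"]-f0)
    F=np.mean(fs,0);e=s["position"]-st;print(x,dz,"F",F.round(2),-F@a,"along",e@a,"lat",e@n,"z",e[2],"rot",np.array(s["eef_rot"])-[np.pi,0,np.pi+th])
print(s["t"])
E
```

```text
[[-0.02   -0.019  -0.0154]
 [-0.02    0.0204 -0.0156]
 [-0.0198 -0.0189  0.0236]
 [-0.0199  0.0204  0.0235]] [-0.02    0.0007  0.004 ] tilt 0.20563122150389845 yaw -0.08472651280113688
109 [ 0.0001 -0.0172  0.0364] [-0.032  -0.023   0.0235] [ 0.0099 -0.0078  0.082 ] [322 268] [327 288]
117 [-0.0002  0.0185  0.0367] [-0.0319  0.009   0.0224] [0.0097 0.0246 0.0818] [322 365] [327 386]
0.0186 0.0006 F [-9.05  1.    2.28] 9.10125382382968 along 0.016789611428641504 lat -1.5158521816727877e-05 z -0.00016055864978537643 rot [-6.28318435e+00 -3.77670447e-03 -3.55213832e-06]
0.0188 0.001 F [-8.87  1.13 -0.54] 8.939872537684307 along 0.01665524935117155 lat -3.727592610161854e-05 z -0.00011654330135518753 rot [-6.28303230e+00 -4.40664860e-03  4.19334565e-05]
22.4083
```

```bash
python3 - <<'E'
from h import *
th=-.139;a=np.array([np.cos(th),np.sin(th),0]);n=np.array([-a[1],a[0],0]);mf=np.array([.5945,-.0281,.047])
st=mf-(.0125+.012)*a;f0=np.array([-.2,.2,-1.03])
x=.0192
for k in range(4):
    bot.move_straight(st+a*x+[0,0,.0009],[np.pi,.003,np.pi+th],velocity=.02);bot.sleep(.4)
    fs=[]
    for i in range(10):
        bot.sleep(.05);s=bot.state();fs.append(s["wrist_force"]-f0)
    F=np.mean(fs,0);e=s["position"]-st;P=-F@a;print(x,"F",F.round(2),P,"along",e@a,"lat",e@n,"z",e[2],"rot",s["eef_rot"],s["width"],s["gripper_force"])
    if 9.6<P<10.4: break
    x+=np.clip((10-P)/1.5*.001,-.001,.001)
print(s["t"])
m=bot.camera_model("wrist");p,d=bot.snapshot("wrist");save("w5",p);C=cloud(m,d)
q=np.array([np.median(C[v-1:v+2,u-1:u+2].reshape(-1,3),0) for u,v in((287,224),(367,224),(276,259),(378,259))])-mf
Q=np.c_[q@a,q@n,q[:,2]];print(Q.round(4),Q.mean(0),"tilt",np.degrees(np.arctan2(Q[2:,0].mean()-Q[:2,0].mean(),.04)))
E
```

```text
0.0192 F [-9.29  1.01  0.92] 9.33593649231505 along 0.01698393034831396 lat -1.4854649519454485e-06 z -0.0001575779045339537 rot [-3.14156244e+00 -1.58402879e-03  3.00258408e+00] 0.04959732587462619 39.99989472795278
0.0196427090051233 F [-10.01   1.12   1.41] 10.071924951786446 along 0.017301397148169004 lat -2.945229646746758e-05 z -0.00016049617250721293 rot [-3.14156192e+00 -1.85012879e-03  3.00260643e+00] 0.04995114966598056 40.00001655891538
24.7083
[[-0.0198 -0.0189 -0.0157]
 [-0.0197  0.0205 -0.0151]
 [-0.0196 -0.019   0.023 ]
 [-0.0196  0.0205  0.0231]] [-0.01967893  0.00075161  0.00381455] tilt 0.1614916779645273
```

```bash
python3 -c "
from rig import bot
print(bot.finish_job())"
```

```text
the job is handed in; nothing more can be done
None
```

I handed the job in at about 25 s with the fan still gripped and pressed on the four mounts: about 10 N push, mounts squeezed about 5 mm, centred to well under 1 mm, tilted about 0.2°, and nothing else touched.

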